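Fill the round bottle carrier and raise its handle

ROBOT

A 6-joint arm with a two-finger parallel gripper is mounted at the origin on a cart in front of the work surface, level with it; the furniture and walls round the work are solid. World frame = base frame: x ahead of the robot, y to its left, z up, the work surface at z = 0. Lengths are in m, angles in rad, forces in N, time in s.
With the tool pointing down it reaches from about 0.375 to 0.925 m from the base axis. Payload 5.7 kg.
Tool frame: the origin (TCP) lies on the centre line of the jaws, within the pads' length; the fingertips stand 8 mm ahead of it and the grasp point (between the pads) lies 11 mm behind it (r.tip_extent is the distance from the TCP to the fingertips, in m); z points along the fingers, y is the line along which they close (so a half turn about z gives the same grasp; the last joint's range is limited). The gripper opens to 85 mm and grips with 20 to 120 N. Pads are 22 mm wide; open, the fingers measure 114 mm over their backs; the gripper's body (76 mm by 85 mm) begins 54 mm behind the grasp point. The pads swing forward as they close: fully open they stand 13 mm farther back than shut.
Start: joints at [1.221, 0.359, 1.51, -0, 1.272, -0.115], TCP at [0.14, 0.584, 0.239] pointing down, gripper open.
Joint ranges: [-2.97, 2.97], [-1.01, 2.36], [0.21, 2.38], [-0.96, 4.11], [0.2, 2.71], [-2.98, 2.98]. Speed limits (rad/s): [2.39, 2.39, 3.14, 3.14, 3.14, 3.14].

INTERFACE

Orientations are given as a rotation vector (axis times angle).
In Python, from plant import r gives the robot as it stands.
- The arm moves only by the tool jog_arm, never from a script. Its argument "commands" is a list of rows, each a list of 6 numbers: the shift along the tool's x, y, z in m, then the turn, a rotation vector about the tool's x, y, z in rad. A call has 1 to 12 rows; each row shifts and turns the commanded pose from where the row before left it, along the tool's axes as they then stand; what a row does not reach is not made up. A row lasts 1/10 s, in which the tool goes at most 50 mm and 8.59 degrees, less where a joint would pass 70% of its speed; a pose out of reach is approached as far as the arm can. A call is refused whole if a number of a shift passes 0.05 or a number of a turn 0.15, either way. A call with a gripper value outside its range is refused whole. "fingers" is the closure, from 0 (fully open) to 1 (shut), set as the call begins (left out, the last holds). The fingers move at their own pace and stop on an object; "force" is the grip in N (left out, the last holds). Time passes only in rows, so rows that do not move let the fingers close. It gives the time, the measured TCP pose, the force, the opening and the grip force at its end, in the units of the state.
- r.state(): the state, without advancing time (a new reading comes with each control period).
- r.capture(name): name is "side" or "top"; returns a dict with "img" (420x560x3 uint8, red, green, blue), "fx", "fy", "cx", "cy" (pixels), "rvec" (rotation vector, rad) and "tvec" (3), from world to camera coordinates, as OpenCV has them. Camera axes: x right, y down, z forward; pixel columns grow to the right and rows downward; lengths in m; the calibration is good to about 2 mm. A picture is of the moment at which its call begins. There is no depth.
- r.sign_off(): hands the job in; it is judged then, once.
The state is a dict: "time_s": time; "joint_positions": joint angles; "qvel": joint speeds; "effort": joint torques, N m; "ee_pos": TCP position; "eef_rot": TCP orientation; "force": force on the tool from outside, world axes, zero at the start; "wrist_torque": the same for the moment, N m; "grip_width": finger opening in m; "finger_force": force on a finger pad.
Only numpy, scipy, OpenCV 4.12 (cv2) and the standard library are available. Lean on these libraries where they do the work, as an engineer would, in place of code of your own. Each camera call takes 0.05 s, during which the arm holds its last target. There are 200 camera calls.

TASK

Pack the two amber bottles that stand on the table into the round steel carrying can with the other five, so that all seven stand upright on its floor, one in the middle and six round it; lower them gently, do not drop them. Then swing the can's carrying handle up until it stands upright against its stop, and let go. Do not knock any bottle over or push the other things on the table about.

Things in the scene. Friction and masses are not known exactly. Their poses are not given: they have to be found in the camera images.
- can: Round stainless carrying can, fixed to the table where it stands. Inner diameter 167 mm (radius 83.5 mm), straight inside wall, outer radius 88 mm at the rolled rim, rim 76 mm above the table, flat inner floor 4 mm above the table. It holds seven of the amber bottles only as one in the middle and six round it (bottle centres then stand 53 to 57 mm from the can's axis). Origin: on its axis at table height; z up; its own -x side is where the carrying handle lies at the start.
- handle (a joint): Hinge of the can's carrying handle (bail): 0 = lying level on the can's -x side, 1.571 = upright over the middle, against its stop. Pivot axis along the can's y through its axis, 64 mm above the table. Stiff pivots: about 0.16 N m to turn, and it stays at whatever angle it is left.
- handle_grip (a point): Centre of the handle's black cylindrical grip: 17 mm in diameter, 96 mm long along the can's y, 128 mm from the pivot axis. At the start it lies 128 mm from the can's axis on its -x side, 64 mm above the table, with about 31 mm clear between it and the can's rim; upright, it is 192 mm above the table over the can's axis.
- bottle_1: Amber glass bottle, upright: body 53 mm in diameter up to 70 mm high, sloping shoulder above it, black screw cap 27.6 mm in diameter whose side stands free from about 92 to 104 mm (top) above the underside, 0.17 to 0.31 kg. Origin: centre of its underside; z up its axis. At the start it stands in the can, near the wall, though it may have strayed a little into the gap; it slides if pushed.
- bottle_2: Amber glass bottle, upright: body 53 mm in diameter up to 70 mm high, sloping shoulder above it, black screw cap 27.6 mm in diameter whose side stands free from about 92 to 104 mm (top) above the underside, 0.17 to 0.31 kg. Origin: centre of its underside; z up its axis. At the start it stands in the can, near the wall, though it may have strayed a little into the gap; it slides if pushed.
- bottle_3: Amber glass bottle, upright: body 53 mm in diameter up to 70 mm high, sloping shoulder above it, black screw cap 27.6 mm in diameter whose side stands free from about 92 to 104 mm (top) above the underside, 0.17 to 0.31 kg. Origin: centre of its underside; z up its axis. At the start it stands in the can, near the wall, though it may have strayed a little into the gap; it slides if pushed.
- bottle_4: Amber glass bottle, upright: body 53 mm in diameter up to 70 mm high, sloping shoulder above it, black screw cap 27.6 mm in diameter whose side stands free from about 92 to 104 mm (top) above the underside, 0.17 to 0.31 kg. Origin: centre of its underside; z up its axis. At the start it stands in the can, near the wall, though it may have strayed a little into the gap; it slides if pushed.
- bottle_5: Amber glass bottle, upright: body 53 mm in diameter up to 70 mm high, sloping shoulder above it, black screw cap 27.6 mm in diameter whose side stands free from about 92 to 104 mm (top) above the underside, 0.17 to 0.31 kg. Origin: centre of its underside; z up its axis. At the start it stands in the can, near the wall, though it may have strayed a little into the gap; it slides if pushed.
- bottle_6: Amber glass bottle, upright: body 53 mm in diameter up to 70 mm high, sloping shoulder above it, black screw cap 27.6 mm in diameter whose side stands free from about 92 to 104 mm (top) above the underside, 0.17 to 0.31 kg. Origin: centre of its underside; z up its axis. At the start it stands on the open table, either left or right of the can.
- bottle_7: Amber glass bottle, upright: body 53 mm in diameter up to 70 mm high, sloping shoulder above it, black screw cap 27.6 mm in diameter whose side stands free from about 92 to 104 mm (top) above the underside, 0.17 to 0.31 kg. Origin: centre of its underside; z up its axis. At the start it stands on the open table, either left or right of the can.
- developer_bottle: Bystander: white plastic bottle with white cap, 60 mm diameter, 117 mm tall; origin centre of underside.
- tape_roll: Bystander: roll of amber tape lying flat, 65 mm diameter, 12 mm high; origin centre of underside.
- screwdriver: Bystander: small red-handled screwdriver, 136 x 15 x 15 mm; origin centre of underside.
- hex_keys: Bystander: hex keys in an orange holder, 76 x 60 x 16 mm; origin centre of underside.
- timer: Bystander: small white bench timer standing on edge, 28 x 66 x 58 mm; origin centre of underside.
Things that resemble listed ones, but are neither listed nor needed, are in the scene too. Leave any blue, red or yellow look-alike of the bottle_7 alone.

How it is judged:
On the way, in this order (a step that is already met when the one before it is completed fails the run):
1. all seven bottles stand upright on the floor of the can (horizontal distance between each of bottle_1, bottle_2, bottle_3, bottle_4, bottle_5, bottle_6, bottle_7 and can below 0.062 m and z of bottle_1 in the frame of can between 0.001 and 0.008 m and angle between each of bottle_1, bottle_2, bottle_3, bottle_4, bottle_5, bottle_6, bottle_7's own z axis and vertical below 0.06 rad and z of bottle_2 in the frame of can between 0.001 and 0.008 m and z of bottle_3 in the frame of can between 0.001 and 0.008 m and z of bottle_4 in the frame of can between 0.001 and 0.008 m and z of bottle_5 in the frame of can between 0.001 and 0.008 m and z of bottle_6 in the frame of can between 0.001 and 0.008 m and z of bottle_7 in the frame of can between 0.001 and 0.008 m), for 0.2 s.
2. the carrying handle is raised upright (value of joint handle above 1.4 rad), for 0.2 s.
At the end, for the whole second after the job is handed in: All seven amber bottles stand in the can on its floor (underside within 4 mm of the floor, axis within 62 mm of the can's axis, tilted less than 0.06 rad) and are at rest (under 20 mm/s), and the carrying handle is upright (joint above 1.4 rad) (all of step 1 and linear speed of each of bottle_1, bottle_2, bottle_3, bottle_4, bottle_5, bottle_6, bottle_7 below 0.02 m/s and value of joint handle above 1.4 rad); the robot touches nothing.
It fails at once if an amber bottle tips over (tilts more than 0.5 rad) (angle between any of bottle_1, bottle_2, bottle_3, bottle_4, bottle_5, bottle_6, bottle_7's own z axis and vertical above 0.5 rad).
It fails at once if an amber bottle is dropped into the can or rammed (moves faster than 0.6 m/s while its underside is between the can's rim and its floor) ((horizontal distance between bottle_1 and can below 0.07 m and z of bottle_1 in the frame of can below 0.07 m and linear speed of bottle_1 above 0.6 m/s) or (horizontal distance between bottle_2 and can below 0.07 m and z of bottle_2 in the frame of can below 0.07 m and linear speed of bottle_2 above 0.6 m/s) or (horizontal distance between bottle_3 and can below 0.07 m and z of bottle_3 in the frame of can below 0.07 m and linear speed of bottle_3 above 0.6 m/s) or (horizontal distance between bottle_4 and can below 0.07 m and z of bottle_4 in the frame of can below 0.07 m and linear speed of bottle_4 above 0.6 m/s) or (horizontal distance between bottle_5 and can below 0.07 m and z of bottle_5 in the frame of can below 0.07 m and linear speed of bottle_5 above 0.6 m/s) or (horizontal distance between bottle_6 and can below 0.07 m and z of bottle_6 in the frame of can below 0.07 m and linear speed of bottle_6 above 0.6 m/s) or (horizontal distance between bottle_7 and can below 0.07 m and z of bottle_7 in the frame of can below 0.07 m and linear speed of bottle_7 above 0.6 m/s)).
It fails at once if one of the other things on the table is moved more than 30 mm (distance of any of developer_bottle, tape_roll, screwdriver, hex_keys, timer from where it was at the start of the episode above 0.03 m).
It also fails if it takes over 67 s, if anything falls off the work surface, if the arm or the gripper's body presses on something with over 40 N, if the wrist force passes 120 N, or if a joint passes its speed limit or range.

## Working session

There is one attempt and no reset: what is moved stays moved. The work goes in short steps, Python scripts to look and compute and a tool call to move; the robot and the scene stay as the last step left them, time stands still between calls to the robot, and variables do not carry over. Pictures are saved under pics/ and viewed, at most 10 in all, crops included, and the job is handed in when it is done.

Besides the shell and the picture viewer there is one more tool, called after "Request:" as name(argument=value, ...) on one line, values as JSON. jog_arm: Moves the arm, as the interface text tells. Its arguments: {"type":"object","properties":{"commands":{"type":"array"},"fingers":{"type":"number"},"force":{"type":"number"}},"required":["commands"]}

```bash
mkdir -p pics
cat > h.py <<'E'
import numpy as np, cv2
from plant import r
def cap(n,f=None):
    c=r.capture(n)
    if f: cv2.imwrite('pics/'+f,c['img'][:,:,::-1])
    return c
def KRt(c):
    return np.array([[c['fx'],0,c['cx']],[0,c['fy'],c['cy']],[0,0,1.]]),cv2.Rodrigues(np.array(c['rvec'],float))[0],np.array(c['tvec'],float).ravel()
def ray(c,u,v):
    K,R,t=KRt(c); d=R.T@np.linalg.inv(K)@[u,v,1]; return -R.T@t,d
def atz(c,u,v,z):
    o,d=ray(c,u,v); return o+d*(z-o[2])/d[2]
def tri(c1,p1,c2,p2):
    o1,d1=ray(c1,*p1);o2,d2=ray(c2,*p2)
    s=np.linalg.lstsq(np.c_[d1,-d2],o2-o1,rcond=None)[0]
    a=o1+s[0]*d1;b=o2+s[1]*d2
    return (a+b)/2,np.linalg.norm(a-b)
def proj(c,P):
    K,R,t=KRt(c); q=K@(R@np.array(P)+t); return q[:2]/q[2]
E
python3 - <<'E'
from h import *
import pickle
a=cap('top','top0.png');b=cap('side','side0.png')
pickle.dump((a,b),open('c0.pkl','wb'))
for c in (a,b): print(c['fx'],c['cx'],c['cy'],ray(c,280,210))
print(r.state())
E
```

```text
421.59050524640475 283.7370864504636 213.31061328103073 (array([0.38788141, 0.01780692, 1.154403  ]), array([ 1.66772080e-01,  1.63061053e-04, -9.86066573e-01]))
411.38394318544647 274.6072168872896 208.32722696619348 (array([ 0.26212517, -0.84806408,  0.51021038]), array([ 0.3115153 ,  0.85005467, -0.42491605]))
{'time_s': 0.1, 'joint_positions': array([ 1.22092302e+00,  3.59460211e-01,  1.51131606e+00, -1.30950747e-05,
        1.27250664e+00, -1.15087649e-01]), 'qvel': array([ 0.00011288, -0.00339004, -0.00269583, -0.00117935,  0.00095729,
        0.00119662]), 'effort': array([-1.34228976e-03, -5.28651953e+01, -2.79347706e+01, -3.17713066e-04,
        5.09009755e-03, -2.14537243e-05]), 'ee_pos': array([0.13937959, 0.58297325, 0.23852452]), 'eef_rot': array([-3.67903632e-01, -3.11959524e+00,  2.58784367e-03]), 'force': array([-0.24075798,  0.69178059, -0.23628634]), 'wrist_torque': array([-0.03231821, -0.01034894, -0.02345511]), 'finger_force': 0.0, 'grip_width': 0.08493946817041365}
```

View pics/top0.png

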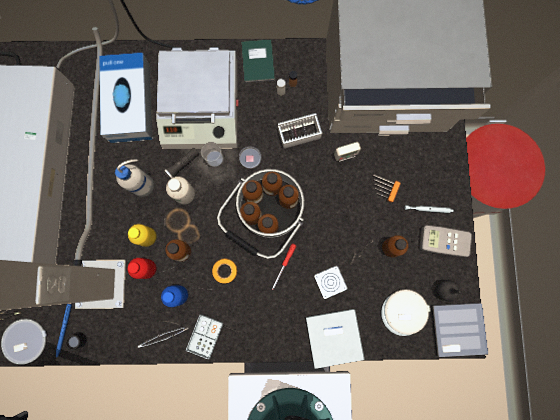

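View pics/side0.png

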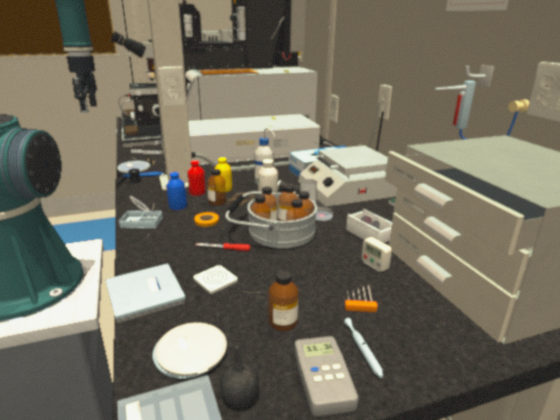

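Top view: the can is near (269,202), with its handle lying towards the robot, grip near (240,245). The upright amber bottle candidates on the table are (178,250) and (397,245). The others at (142,235), (141,268) and (174,295) are yellow, red and blue look-alikes. The side view shows the amber ones at (215,185) and (284,300). I'll confirm in enlarged crops.

Run:
```python
import pickle,cv2,numpy as np
a,b=pickle.load(open('c0.pkl','rb'))
A=a['img'][:,:,::-1]
c1=cv2.resize(A[160:280,205:315],None,fx=5,fy=5,interpolation=cv2.INTER_CUBIC)
c2=cv2.resize(A[225:275,155:205],None,fx=4,fy=4,interpolation=cv2.INTER_CUBIC)
c3=cv2.resize(A[225:275,375:425],None,fx=4,fy=4,interpolation=cv2.INTER_CUBIC)
o=np.zeros((600,760,3),np.uint8);o[:600,:550]=c1;o[:200,555:755]=c2;o[210:410,555:755]=c3
cv2.imwrite('pics/ctop.png',o)
B=b['img'][:,:,::-1]
o=np.zeros((600,800,3),np.uint8)
c1=cv2.resize(B[160:260,195:325],None,fx=5,fy=5,interpolation=cv2.INTER_CUBIC)
o[:500,:650]=c1
o[300:600,650:800]=cv2.resize(B[265:335,265:300],(150,300),interpolation=cv2.INTER_CUBIC)
cv2.imwrite('pics/cside.png',o)
```

```text
(no output)
```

View pics/ctop.png

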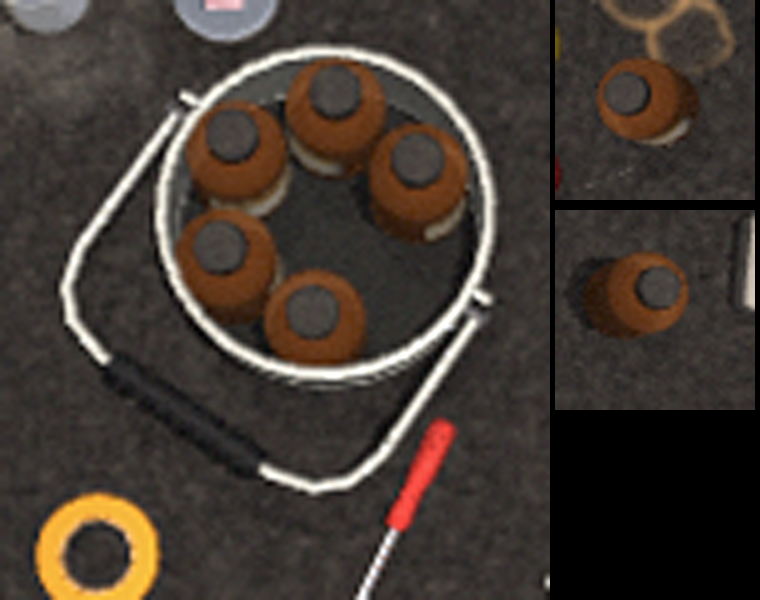

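View pics/cside.png

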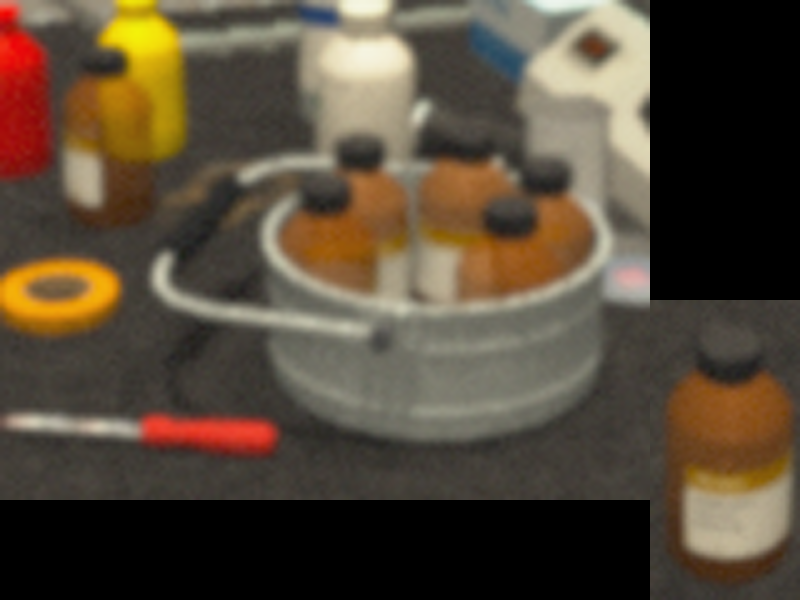

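The two table amber bottles are confirmed: brown glass, black cap, white label. Top crop: cap tops of the five at (232,134), (336,90), (417,160), (219,246), (312,310); grip ends (108,362) to (262,468). Measuring now.

Run:
```python
from h import *
import pickle
a,b=pickle.load(open('c0.pkl','rb'))
T=lambda u,v:((u+.5)/5-.5+205,(v+.5)/5-.5+160)
S=lambda u,v:((u+.5)/5-.5+195,(v+.5)/5-.5+160)
np.set_printoptions(precision=4,suppress=True)
print('B6',tri(a,(172.6,247.9),b,S(105,56)), atz(a,172.6,247.9,.104))
print('B7',tri(a,(400.4,244.1),b,(283.2,273)), atz(a,400.4,244.1,.104))
tops=[T(*p) for p in [(232,134),(336,90),(417,160),(219,246),(312,310)]]
for p in tops:
    P=atz(a,*p,.108); print('can bottle',P,(proj(b,P)-[195,160])*5)
for p in [(157,213),(494,213),(325,46),(325,380)]: print('rim',atz(a,*T(*p),.076))
ru=[atz(a,*T(*p),.076)[:2] for p in [(157,213),(494,213),(325,46),(325,380)]]
print(np.mean(ru,0))
for p in [(108,362),(262,468),(185,415)]: print('grip',atz(a,*T(*p),.068),(proj(b,atz(a,*T(*p),.068))-[195,160])*5)
print('pivots',atz(a,*T(188,98),.066),atz(a,*T(483,298),.066))
print('grip tri', tri(a,T(108,362),b,S(238,185)),tri(a,T(262,468),b,S(172,250)))
# other objs
for n,p,z in [('screw tip',(274,289),.008),('screw head',(293,246),.015),('dev',(179,190),.117),('tape',(224,271),.012),('timer',(347,151),.058),('hex',(387,189),.01),('white8',(130,178),.15),('yellow',(142,235),.108),('red',(141,268),.108),('keypad',(445,240),.02)]:print(n,atz(a,*p,z))
```

```text
B6 (array([0.4748, 0.2875, 0.0998]), np.float64(0.0007179536160448308)) [0.4741 0.2865 0.104 ]
B7 (array([ 0.4758, -0.2818,  0.1042]), np.float64(0.0026563978395883958)) [ 0.4745 -0.2815  0.104 ]
can bottle [0.6268 0.0907 0.108 ] [463.3866 129.4289]
can bottle [0.6489 0.0376 0.108 ] [541.3419 161.3169]
can bottle [ 0.6118 -0.003   0.108 ] [503.1772 201.2505]
can bottle [0.5691 0.0975 0.108 ] [355.2713 137.6805]
can bottle [0.5359 0.051  0.108 ] [320.5507 178.9388]
rim [0.5926 0.1321 0.076 ]
rim [ 0.5899 -0.0432  0.076 ]
rim [0.6808 0.0437 0.076 ]
rim [0.504  0.0457 0.076 ]
[0.5918 0.0446]
grip [0.516  0.1582 0.068 ] [228.5068 177.4284]
grip [0.46   0.0788 0.068 ] [161.3067 249.7467]
grip [0.4879 0.1183 0.068 ] [196.0963 212.3073]
pivots [0.6562 0.1168 0.066 ] [ 0.5468 -0.037   0.066 ]
grip tri (array([0.5183, 0.1583, 0.0641]), np.float64(0.003672693961846206)) (array([0.4621, 0.0783, 0.0686]), np.float64(0.0044322413906112456))
screw tip [0.3676 0.0373 0.008 ]
screw head [ 0.4813 -0.0157  0.015 ]
dev [0.6182 0.2708 0.117 ]
tape [0.4174 0.1707 0.012 ]
timer [ 0.7321 -0.1654  0.058 ]
hex [ 0.636  -0.2803  0.01  ]
white8 [0.6426 0.3828 0.15  ]
yellow [0.5071 0.3623 0.108 ]
red [0.4256 0.3617 0.108 ]
keypad [ 0.4906 -0.4269  0.02  ]
```

```bash
cat >> h.py <<'E'
from scipy.spatial.transform import Rotation as Ro
def delta(P):
    s=r.state(); R=Ro.from_rotvec(s['eef_rot']).as_matrix()
    return R.T@(np.array(P)-s['ee_pos'])
def info():
    s=r.state(); R=Ro.from_rotvec(s['eef_rot']).as_matrix()
    print('t',s['time_s'],'p',s['ee_pos'].round(4),'yt deg',np.degrees(np.arctan2(R[1,1],R[0,1])).round(2),'tilt',np.degrees(np.arccos(-R[2,2])).round(2),'F',np.round(s['force'],2),'w',round(s['grip_width'],4),'j',s['joint_positions'].round(2))
np.set_printoptions(precision=4,suppress=True)
E
python3 - <<'E'
from h import *
import pickle
a,b=pickle.load(open('c0.pkl','rb'))
print(r.tip_extent); P=r.state()['ee_pos']; print(proj(a,P),proj(b,P)); info()
for q in [(100,285),(80,285),(60,285)]: print(atz(a,*q,0.3),atz(a,*q,.05))
E
```

```text
0.008
[  5.9789 409.2163] [ 89.3782 110.5038]
t 0.1 p [0.1394 0.583  0.2385] yt deg 76.55 tilt 0.1 F [-0.24  0.69 -0.24] w 0.0849 j [ 1.22  0.36  1.51 -0.    1.27 -0.12]
[0.3864 0.3789 0.3   ] [0.3859 0.4845 0.05  ]
[0.387  0.4186 0.3   ] [0.3868 0.5359 0.05  ]
[0.3877 0.4583 0.3   ] [0.3876 0.5873 0.05  ]
```

Request:
jog_arm(commands=[[0, 0, 0, 0, 0, 0.15], [0, 0, 0, 0, 0, 0.15], [0, 0, 0, 0, 0, 0.15], [0, 0, 0, 0, 0, 0.15], [0, 0, 0, 0, 0, 0.15], [0, 0, 0, 0, 0, 0.15], [0, 0, 0, 0, 0, 0.035]], fingers=0.3, force=50)

```text
time_s: 0.8
ee_pos: [0.1395, 0.5831, 0.2388]
eef_rot: [1.74, 2.615, -0.002]
force: [-0.2, 0.1, 1.1]
grip_width: 0.0595
finger_force: 0.0
```

Run:
```python
from h import *
info(); print(delta((.4745,.287,.2)),delta((.4745,.287,.097)))
```

```text
t 0.8 p [0.1395 0.5831 0.2388] yt deg 22.71 tilt 0.07 F [-0.17  0.06  1.11] w 0.0595 j [ 1.22  0.36  1.51 -0.    1.27  0.82]
[-0.4025  0.1948  0.039 ] [-0.4024  0.1949  0.142 ]
```

A post stands at about (0.39,0.50) on the left (top pixel (100,285)), so I'll go round inside it.

Request:
jog_arm(commands=[[-0.04, 0.002, 0.006, 0, 0, 0], [-0.043, 0.002, 0.006, 0, 0, 0], [-0.043, 0.002, 0.006, 0, 0, 0], [-0.043, 0.002, 0.007, 0, 0, 0], [-0.043, 0.002, 0.007, 0, 0, 0], [-0.045, 0.002, 0.007, 0, 0, 0], [-0.025, 0.03, 0, 0, 0, 0], [-0.025, 0.03, 0, 0, 0, 0], [-0.025, 0.03, 0, 0, 0, 0], [-0.025, 0.03, 0, 0, 0, 0], [-0.025, 0.03, 0, 0, 0, 0], [-0.02, 0.03, 0, 0, 0, 0]])

```text
time_s: 2.0
ee_pos: [0.4746, 0.2871, 0.2]
eef_rot: [-1.735, -2.618, 0.001]
force: [0.9, -0.0, 0.6]
grip_width: 0.06
finger_force: 0.0
```

Run:
```python
from h import *
info(); print(delta((.4745,.287,.15)),delta((.4745,.287,.097)))
cap('side','s1.png')
```

```text
t 2.0 p [0.4746 0.2871 0.2   ] yt deg 22.93 tilt 0.05 F [ 0.86 -0.02  0.57] w 0.06 j [ 0.42  0.33  1.66 -0.    1.15  0.02]
[-0.0001 -0.0001  0.05  ] [-0.0001 -0.0001  0.103 ]
```

Request:
jog_arm(commands=[[0, 0, 0.025, 0, 0, 0], [0, 0, 0.03, 0, 0, 0], [0, 0, 0.025, 0, 0, 0], [0, 0, 0.015, 0, 0, 0], [0, 0, 0.008, 0, 0, 0], [0, 0, 0, 0, 0, 0]])

```text
time_s: 2.65
ee_pos: [0.4723, 0.288, 0.0962]
eef_rot: [-1.734, -2.618, 0.003]
force: [-0.8, -0.9, -0.4]
grip_width: 0.0598
finger_force: 0.0
```

Request:
jog_arm(commands=[[0, 0, 0, 0, 0, 0], [0, 0, 0, 0, 0, 0], [0, 0, 0, 0, 0, 0], [0, 0, 0, 0, 0, 0], [0, 0, 0, 0, 0, 0], [0, 0, 0, 0, 0, 0]], fingers=1, force=50)

```text
time_s: 3.25
ee_pos: [0.4742, 0.2888, 0.0986]
eef_rot: [1.734, 2.618, 0.003]
force: [-0.3, -0.2, 6.0]
grip_width: 0.0254
finger_force: 48.2
```

Run:
```python
from h import *
info()
b=cap('side'); B=b['img'][:,:,::-1]
cv2.imwrite('pics/g1.png',cv2.resize(B[110:240,160:330],None,fx=4,fy=4,interpolation=cv2.INTER_CUBIC))
```

```text
t 3.25 p [0.4742 0.2888 0.0986] yt deg 22.97 tilt 0.14 F [-0.34 -0.24  6.02] w 0.0254 j [ 0.42  0.46  1.76 -0.    0.92  0.02]
```

View pics/g1.png

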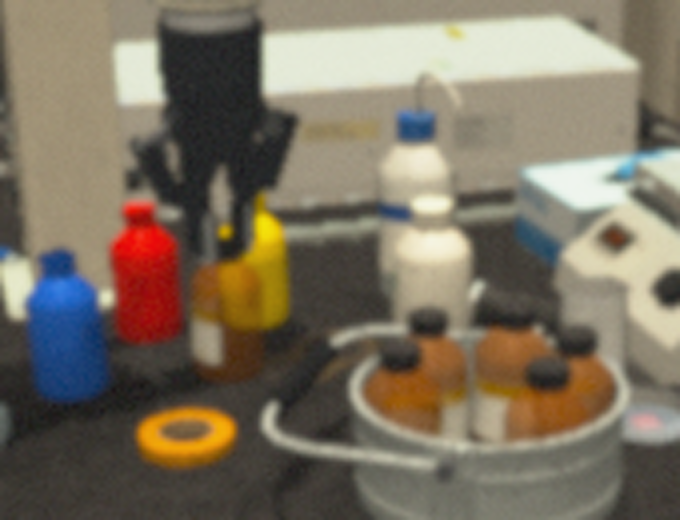

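Closed on the bottle's cap, but with 6 N upward, so the tips are bearing on the shoulder. I'll regrip 4 mm higher.

Request:
jog_arm(commands=[[0, 0, 0, 0, 0, 0], [0, 0, 0, 0, 0, 0], [0, 0, -0.002, 0, 0, 0], [0, 0, -0.002, 0, 0, 0], [0, 0, 0, 0, 0, 0]], fingers=0.45)

```text
time_s: 3.8
ee_pos: [0.4734, 0.2884, 0.1016]
eef_rot: [1.734, 2.619, 0.0]
force: [0.4, 0.1, 0.3]
grip_width: 0.0472
finger_force: 0.0
```

Request:
jog_arm(commands=[[0, 0, 0, 0, 0, 0], [0, 0, 0, 0, 0, 0], [0, 0, 0, 0, 0, 0], [0, 0, 0, 0, 0, 0], [0, 0, 0, 0, 0, 0], [0, 0, 0, 0, 0, 0]], fingers=1, force=40)

```text
time_s: 4.4
ee_pos: [0.4734, 0.2884, 0.1015]
eef_rot: [1.734, 2.619, 0.0]
force: [-0.0, -0.5, 4.2]
grip_width: 0.0258
finger_force: 39.2
```

Request:
jog_arm(commands=[[0, 0, -0.01, 0, 0, 0], [0, 0, -0.025, 0, 0, 0], [0, 0, -0.035, 0, 0, 0], [0, 0, -0.035, 0, 0, 0], [0, 0, -0.02, 0, 0, 0], [0, 0, -0.01, 0, 0, 0], [0, 0, 0, 0, 0, 0]])

```text
time_s: 5.1
ee_pos: [0.4737, 0.2886, 0.2374]
eef_rot: [1.734, 2.618, 0.003]
force: [-0.3, 0.1, -2.4]
grip_width: 0.0254
finger_force: 39.7
```

Run:
```python
from h import *
info(); print(delta((.591,.0469,.236)))
```

```text
t 5.1 p [0.4737 0.2886 0.2374] yt deg 22.97 tilt 0.12 F [-0.28  0.09 -2.36] w 0.0254 j [ 0.42  0.29  1.61 -0.    1.23  0.02]
[-0.2683  0.0136  0.0015]
```

Request:
jog_arm(commands=[[-0.015, 0.001, 0, 0, 0, 0], [-0.03, 0.001, 0, 0, 0, 0], [-0.038, 0.002, 0, 0, 0, 0], [-0.038, 0.002, 0, 0, 0, 0], [-0.038, 0.002, 0, 0, 0, 0], [-0.038, 0.002, 0, 0, 0, 0], [-0.035, 0.002, 0, 0, 0, 0], [-0.022, 0.001, 0, 0, 0, 0], [-0.014, 0.0005, 0, 0, 0, 0], [0, 0, 0, 0, 0, 0], [0, 0, 0, 0, 0, 0]])

```text
time_s: 6.2
ee_pos: [0.5894, 0.0472, 0.2353]
eef_rot: [-1.734, -2.617, 0.001]
force: [0.3, 0.3, -0.8]
grip_width: 0.0255
finger_force: 39.7
```

Run:
```python
from h import *
info(); print(delta((.591,.0469,.11)))
b=cap('side'); B=b['img'][:,:,::-1]
cv2.imwrite('pics/g2.png',cv2.resize(B[70:250,190:330],(560,600) if 0 else None,fx=3.3,fy=3.3,interpolation=cv2.INTER_CUBIC))
```

```text
t 6.2 p [0.5894 0.0472 0.2353] yt deg 22.94 tilt 0.14 F [ 0.31  0.26 -0.84] w 0.0255 j [-0.04  0.35  1.53  0.    1.26 -0.44]
[-0.0011  0.0016  0.1253]
```

View pics/g2.png

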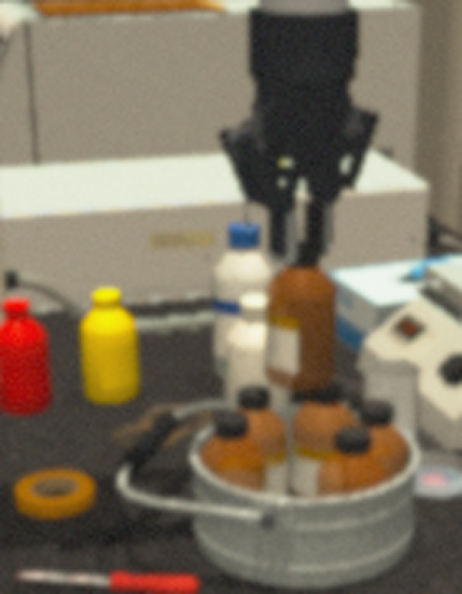

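Bottle 6 hangs upright above the can: axis near crop (302,385), i.e. side pixel (281,187) at its underside. I'll check that against the projected pose.

Run:
```python
from h import *
import pickle
a,b=pickle.load(open('c0.pkl','rb'))
for P in [(.5894,.0472,.134),(.5894,.0472,.2)]: print((proj(b,P)-[190,70])*3.3)
print('jac', (proj(b,(.5994,.0472,.17))-proj(b,(.5894,.0472,.17)))*3.3,(proj(b,(.5894,.0572,.17))-proj(b,(.5894,.0472,.17)))*3.3)
B=b['img'] ; B=cap('side')['img'].astype(float)
for v in range(157,182,4):
    row=B[v]; m=(row[:,0]>row[:,2]*1.6)&(row[:,0]>60); u=np.where(m[262:300])[0]+262; print(v,u.min(),u.max(),((u.min()+u.max())/2-190+.5)*3.3)
```

```text
[297.1246 376.4832]
[298.2068 292.5901]
jac [12.6353 -1.4084] [-4.5318 -4.2887]
157 271 290 300.3
161 271 290 300.3
165 270 290 298.65
169 274 290 305.25
173 281 290 316.79999999999995
177 281 290 316.79999999999995
181 281 290 316.79999999999995
```

Consistent with the same ~1 px side-camera bias seen earlier, so the horizontal placement agrees. Lowering.

Request:
jog_arm(commands=[[-0.001, 0.0015, 0, 0, 0, 0], [0, 0, 0.02, 0, 0, 0], [0, 0, 0.02, 0, 0, 0], [0, 0, 0.01, 0, 0, 0], [0, 0, 0.005, 0, 0, 0], [0, 0, 0.005, 0, 0, 0], [0, 0, 0.005, 0, 0, 0], [0, 0, 0.005, 0, 0, 0]])

```text
time_s: 7.1
ee_pos: [0.5926, 0.0466, 0.1666]
eef_rot: [1.734, 2.618, 0.001]
force: [1.4, 0.6, -1.3]
grip_width: 0.0258
finger_force: 39.6
```

Request:
jog_arm(commands=[[0, 0, 0.005, 0, 0, 0], [0, 0, 0.005, 0, 0, 0], [0, 0, 0.005, 0, 0, 0], [0, 0, 0.005, 0, 0, 0], [0, 0, 0.005, 0, 0, 0], [0, 0, 0, 0, 0, 0]])

```text
time_s: 7.7
ee_pos: [0.5915, 0.0465, 0.1404]
eef_rot: [-1.734, -2.618, 0.001]
force: [-0.5, -0.1, -2.7]
grip_width: 0.0255
finger_force: 39.6
```

Run:
```python
from h import *
info(); print(delta((.591,.0469,.11)))
```

```text
t 7.7 p [0.5915 0.0465 0.1404] yt deg 22.97 tilt 0.09 F [-0.54 -0.1  -2.72] w 0.0255 j [-0.04  0.45  1.63 -0.    1.06 -0.44]
[ 0.0005 -0.0002  0.0304]
```

Request:
jog_arm(commands=[[0, 0, 0.005, 0, 0, 0], [0, 0, 0.005, 0, 0, 0], [0, 0, 0.005, 0, 0, 0], [0, 0, 0.005, 0, 0, 0], [0, 0, 0.005, 0, 0, 0], [0, 0, 0.003, 0, 0, 0], [0, 0, 0.002, 0, 0, 0], [0, 0, 0.002, 0, 0, 0], [0, 0, 0, 0, 0, 0]])

```text
time_s: 8.6
ee_pos: [0.592, 0.0465, 0.1091]
eef_rot: [-1.734, -2.619, 0.0]
force: [-0.5, -0.4, -1.2]
grip_width: 0.0253
finger_force: 39.6
```

Request:
jog_arm(commands=[[0, 0, 0.001, 0, 0, 0], [0, 0, 0.001, 0, 0, 0], [0, 0, 0, 0, 0, 0]])

```text
time_s: 8.9
ee_pos: [0.592, 0.0466, 0.1073]
eef_rot: [-1.735, -2.619, 0.0]
force: [-0.2, 0.4, -1.5]
grip_width: 0.0253
finger_force: 39.6
```

Request:
jog_arm(commands=[[0, 0, 0.001, 0, 0, 0], [0, 0, 0.0005, 0, 0, 0], [0, 0, 0, 0, 0, 0]])

```text
time_s: 9.2
ee_pos: [0.592, 0.0465, 0.1057]
eef_rot: [-1.734, -2.619, 0.0]
force: [-0.4, 0.7, -1.3]
grip_width: 0.0253
finger_force: 39.6
```

Request:
jog_arm(commands=[[0, 0, 0.0005, 0, 0, 0], [0, 0, 0.0005, 0, 0, 0], [0, 0, 0, 0, 0, 0]])

```text
time_s: 9.5
ee_pos: [0.5924, 0.0465, 0.1055]
eef_rot: [1.734, 2.619, 0.001]
force: [-0.9, -1.1, 4.9]
grip_width: 0.0259
finger_force: 40.3
```

Landed at the expected 0.1055. Releasing and rising.

Request:
jog_arm(commands=[[0, 0, 0, 0, 0, 0], [0, 0, 0, 0, 0, 0], [0, 0, 0, 0, 0, 0], [0, 0, -0.005, 0, 0, 0], [0, 0, -0.02, 0, 0, 0], [0, 0, -0.03, 0, 0, 0], [0, 0, -0.03, 0, 0, 0], [0, 0, -0.02, 0, 0, 0]], fingers=0.48)

```text
time_s: 10.3
ee_pos: [0.593, 0.0465, 0.2123]
eef_rot: [1.733, 2.617, 0.002]
force: [0.8, -0.2, 0.1]
grip_width: 0.0446
finger_force: 0.0
```

Run:
```python
from h import *
info(); print(delta((.475,-.2815,.2)))
```

```text
t 10.3 p [0.593  0.0465 0.2123] yt deg 22.98 tilt 0.15 F [ 0.84 -0.17  0.11] w 0.0446 j [-0.04  0.37  1.56 -0.    1.21 -0.44]
[-0.2559 -0.2367  0.0121]
```

Request:
jog_arm(commands=[[-0.015, -0.014, 0.002, 0, 0, 0], [-0.031, -0.029, 0.002, 0, 0, 0], [-0.033, -0.03, 0.002, 0, 0, 0], [-0.033, -0.03, 0.002, 0, 0, 0], [-0.033, -0.03, 0.002, 0, 0, 0], [-0.033, -0.03, 0.002, 0, 0, 0], [-0.033, -0.03, 0, 0, 0, 0], [-0.03, -0.029, 0, 0, 0, 0], [-0.015, -0.015, 0, 0, 0, 0], [0, 0, 0, 0, 0, 0], [0, 0, 0, 0, 0, 0]], fingers=0.3)

```text
time_s: 11.4
ee_pos: [0.4737, -0.2817, 0.198]
eef_rot: [-1.736, -2.618, -0.001]
force: [-0.6, 0.4, 0.6]
grip_width: 0.0602
finger_force: 0.0
```

Run:
```python
from h import *
info(); print(delta((.475,-.2815,.1015)))
c=cap('top')
A=c['img'][:,:,::-1]
o=np.zeros((600,760,3),np.uint8);o[:,:550]=cv2.resize(A[160:280,205:315],None,fx=5,fy=5,interpolation=cv2.INTER_CUBIC)
o[:200,555:755]=cv2.resize(A[225:275,375:425],None,fx=4,fy=4,interpolation=cv2.INTER_CUBIC)
cv2.imwrite('pics/t2.png',o)
import pickle;pickle.dump(c,open('t2.pkl','wb'))
```

```text
t 11.4 p [ 0.4737 -0.2817  0.198 ] yt deg 22.89 tilt 0.02 F [-0.59  0.39  0.62] w 0.0602 j [-0.66  0.33  1.67  0.    1.14 -1.06]
[-0.0004  0.0013  0.0965]
```

View pics/t2.png

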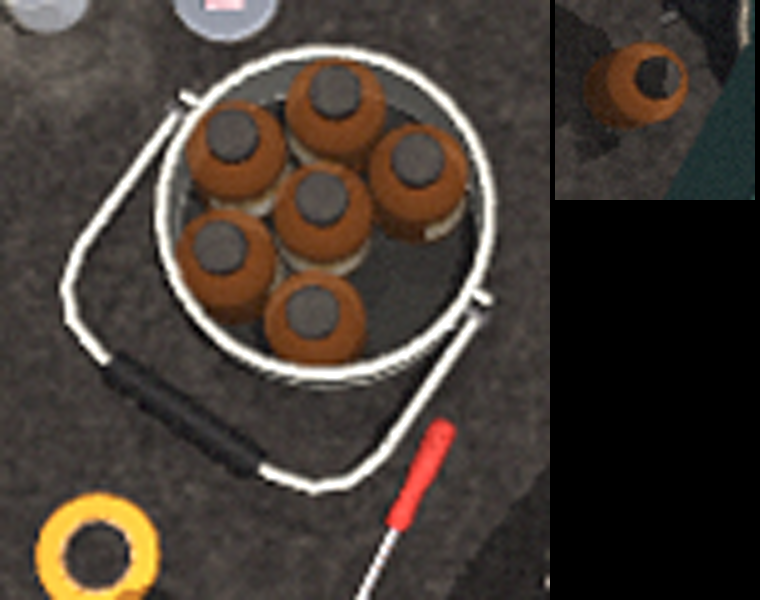

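Six now stand in the can, the middle cap at crop (321,196), the other five unmoved; bottle 7's cap is unobscured under the hand. Grasping it.

Request:
jog_arm(commands=[[0, 0.001, 0.02, 0, 0, 0], [0, 0, 0.03, 0, 0, 0], [0, 0, 0.025, 0, 0, 0], [0, 0, 0.013, 0, 0, 0], [0, 0, 0.008, 0, 0, 0], [0, 0, 0, 0, 0, 0]])

```text
time_s: 12.05
ee_pos: [0.4747, -0.2805, 0.1013]
eef_rot: [-1.733, -2.619, -0.0]
force: [-0.0, -0.0, 1.2]
grip_width: 0.0599
finger_force: 0.0
```

Request:
jog_arm(commands=[[0, 0, 0, 0, 0, 0], [0, 0, 0, 0, 0, 0], [0, 0, 0, 0, 0, 0], [0, 0, 0, 0, 0, 0], [0, 0, 0, 0, 0, 0], [0, 0, 0, 0, 0, 0]], fingers=1, force=40)

```text
time_s: 12.65
ee_pos: [0.4755, -0.2819, 0.1032]
eef_rot: [1.733, 2.617, -0.0]
force: [-0.4, 0.6, 5.2]
grip_width: 0.0252
finger_force: 39.2
```

Run:
```python
from h import *
import pickle
from scipy.optimize import minimize
info()
a=pickle.load(open('t2.pkl','rb'))
T=lambda u,v:((u+.5)/5-.5+205,(v+.5)/5-.5+160)
pts=np.array([atz(a,*T(*p),.108)[:2] for p in [(232,134),(336,90),(417,160),(219,246),(313,310),(321,196)]])
print(pts)
C=np.array([.592,.0446])
f=lambda x:-min(np.r_[np.linalg.norm(pts-x,axis=1)-.053, .057-np.linalg.norm(x-C)])
s=minimize(f,(.5577,-.0009),method='Nelder-Mead'); print(s.x,-s.fun,np.linalg.norm(pts-s.x,axis=1),np.linalg.norm(s.x-C),np.linalg.norm(pts-C,axis=1))
```

```text
t 12.65 p [ 0.4755 -0.2819  0.1032] yt deg 22.96 tilt 0.15 F [-0.39  0.58  5.24] w 0.0252 j [-0.66  0.45  1.76  0.    0.93 -1.06]
[[ 0.6268  0.0907]
 [ 0.6489  0.0376]
 [ 0.6118 -0.003 ]
 [ 0.5691  0.0975]
 [ 0.5359  0.0505]
 [ 0.594   0.0459]]
[ 0.5584 -0.0008] 0.0004852647350117381 [0.1142 0.0983 0.0535 0.0989 0.056  0.0587] 0.05650204801091077 [0.0577 0.0573 0.0516 0.0576 0.0564 0.0024]
```

Request:
jog_arm(commands=[[0, 0, -0.01, 0, 0, 0], [0, 0, -0.025, 0, 0, 0], [0, 0, -0.035, 0, 0, 0], [0, 0, -0.035, 0, 0, 0], [0, 0, -0.02, 0, 0, 0], [0, 0, -0.005, 0, 0, 0], [0, 0, 0, 0, 0, 0]])

```text
time_s: 13.35
ee_pos: [0.4748, -0.2814, 0.2325]
eef_rot: [1.734, 2.618, -0.0]
force: [-0.6, 0.1, -3.2]
grip_width: 0.0253
finger_force: 39.9
```

Run:
```python
from h import *
info(); print(delta((.5567,-.0004,.23)))
```

```text
t 13.35 p [ 0.4748 -0.2814  0.2325] yt deg 22.97 tilt 0.07 F [-0.61  0.13 -3.23] w 0.0253 j [-0.66  0.3   1.62 -0.    1.22 -1.06]
[0.2267 0.1851 0.0023]
```

Request:
jog_arm(commands=[[0.012, 0.01, 0, 0, 0, 0], [0.025, 0.02, 0, 0, 0, 0], [0.032, 0.026, 0, 0, 0, 0], [0.034, 0.028, 0, 0, 0, 0], [0.034, 0.028, 0, 0, 0, 0], [0.034, 0.028, 0, 0, 0, 0], [0.028, 0.022, 0, 0, 0, 0], [0.018, 0.015, 0, 0, 0, 0], [0.01, 0.008, 0, 0, 0, 0], [0, 0, 0, 0, 0, 0], [0, 0, 0, 0, 0, 0]])

```text
time_s: 14.45
ee_pos: [0.5557, -0.0004, 0.231]
eef_rot: [-1.733, -2.619, 0.002]
force: [0.3, -0.6, -2.1]
grip_width: 0.0251
finger_force: 39.9
```

Run:
```python
from h import *
info(); print(delta((.5567,-.0004,.13)))
c=cap('top'); A=c['img'][:,:,::-1]
b=cap('side'); B=b['img'][:,:,::-1]
o=np.zeros((520,800,3),np.uint8); o[:400,:400]=cv2.resize(A[160:260,210:310],(400,400),interpolation=cv2.INTER_CUBIC)
o[:520,400:]=cv2.resize(B[110:240,230:330],(400,520),interpolation=cv2.INTER_CUBIC)
cv2.imwrite('pics/g3.png',o)
P=r.state()['ee_pos']
print((proj(b,P-[0,0,.1032])-[230,110])*4+[400,0],(proj(b,P-[0,0,.04])-[230,110])*4+[400,0])
```

```text
t 14.45 p [ 0.5557 -0.0004  0.231 ] yt deg 23.0 tilt 0.11 F [ 0.25 -0.56 -2.06] w 0.0251 j [-0.12  0.3   1.62 -0.    1.22 -0.53]
[-0.0004  0.0011  0.101 ]
[574.5181 340.5148] [575.1171 239.4635]
```

View pics/g3.png

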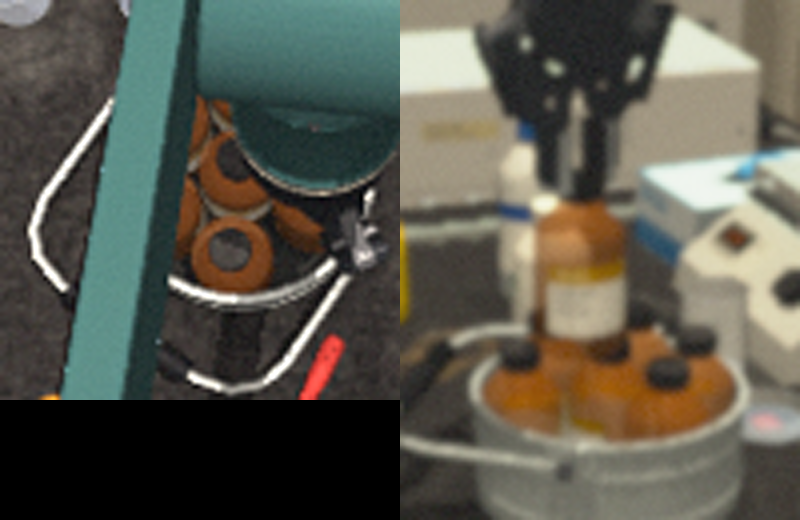

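Bottle 7 hangs upright over the gap: its axis is at crop u≈582, and I expected about 580. Lowering in small steps.

Request:
jog_arm(commands=[[-0.0004, 0.0008, 0.01, 0, 0, 0], [0, 0, 0.015, 0, 0, 0], [0, 0, 0.01, 0, 0, 0], [0, 0, 0.005, 0, 0, 0], [0, 0, 0.004, 0, 0, 0], [0, 0, 0.004, 0, 0, 0], [0, 0, 0.004, 0, 0, 0], [0, 0, 0, 0, 0, 0]])

```text
time_s: 15.35
ee_pos: [0.5571, -0.0001, 0.1795]
eef_rot: [-1.734, -2.619, 0.001]
force: [-0.7, 0.1, -2.5]
grip_width: 0.0255
finger_force: 39.9
```

Request:
jog_arm(commands=[[0, 0, 0.003, 0, 0, 0], [0, 0, 0.003, 0, 0, 0], [0, 0, 0.003, 0, 0, 0], [0, 0, 0.003, 0, 0, 0]])

```text
time_s: 15.75
ee_pos: [0.5577, 0.0, 0.1678]
eef_rot: [1.734, 2.619, 0.001]
force: [0.9, 0.8, -2.5]
grip_width: 0.0252
finger_force: 40.0
```

Run:
```python
from h import *
info(); print(delta((.5567,-.0004,.11)),r.state()['wrist_torque'])
```

```text
t 15.75 p [0.5577 0.     0.1678] yt deg 22.98 tilt 0.05 F [ 0.86  0.76 -2.47] w 0.0252 j [-0.12  0.37  1.69  0.    1.08 -0.53]
[ 0.     -0.0012  0.0578] [ 0.3247 -0.3192 -0.0071]
```

Request:
jog_arm(commands=[[0, 0, 0.004, 0, 0, 0], [0, 0, 0.004, 0, 0, 0], [0, 0, 0.004, 0, 0, 0], [0, 0, 0.004, 0, 0, 0], [0, 0, 0.004, 0, 0, 0]])

```text
time_s: 16.25
ee_pos: [0.5574, -0.0001, 0.1475]
eef_rot: [1.735, 2.619, 0.0]
force: [0.7, 2.0, -0.6]
grip_width: 0.0252
finger_force: 40.0
```

Request:
jog_arm(commands=[[0, 0, 0.005, 0, 0, 0], [0, 0, 0.005, 0, 0, 0], [0, 0, 0.005, 0, 0, 0], [0, 0, 0.005, 0, 0, 0], [0, 0, 0.005, 0, 0, 0], [0, 0, 0.005, 0, 0, 0], [0, 0, 0.003, 0, 0, 0], [0, 0, 0.002, 0, 0, 0], [0, 0, 0, 0, 0, 0]])

```text
time_s: 17.15
ee_pos: [0.5577, 0.0, 0.1125]
eef_rot: [1.734, 2.619, 0.001]
force: [3.5, 4.0, -3.0]
grip_width: 0.025
finger_force: 39.9
```

Request:
jog_arm(commands=[[0, 0, 0.001, 0, 0, 0], [0, 0, 0.001, 0, 0, 0], [0, 0, 0, 0, 0, 0]])

```text
time_s: 17.45
ee_pos: [0.5578, 0.0, 0.1108]
eef_rot: [1.734, 2.619, 0.001]
force: [3.9, 4.9, -0.6]
grip_width: 0.025
finger_force: 40.1
```

The wall is pushing inward with about 6 N, so I'll ease 1 mm inward and finish the descent.

Request:
jog_arm(commands=[[0.0005, 0.0009, 0, 0, 0, 0], [0, 0, 0.001, 0, 0, 0], [0, 0, 0.001, 0, 0, 0], [0, 0, 0, 0, 0, 0]])

```text
time_s: 17.85
ee_pos: [0.5577, 0.0006, 0.1085]
eef_rot: [-1.734, -2.619, 0.001]
force: [2.4, 1.9, -1.6]
grip_width: 0.0252
finger_force: 40.0
```

Request:
jog_arm(commands=[[0, 0, 0.001, 0, 0, 0], [0, 0, 0.0005, 0, 0, 0], [0, 0, 0, 0, 0, 0]])

```text
time_s: 18.15
ee_pos: [0.5579, 0.0005, 0.1076]
eef_rot: [1.734, 2.619, -0.0]
force: [0.1, 1.4, 2.9]
grip_width: 0.0255
finger_force: 40.5
```

Landed at 0.1076 (expected 0.1072). Releasing and rising.

Request:
jog_arm(commands=[[0, 0, 0, 0, 0, 0], [0, 0, 0, 0, 0, 0], [0, 0, 0, 0, 0, 0], [0, 0, -0.005, 0, 0, 0], [0, 0, -0.02, 0, 0, 0], [0, 0, -0.03, 0, 0, 0], [0, 0, -0.03, 0, 0, 0], [0, 0, -0.02, 0, 0, 0], [-0.04, -0.03, -0.01, 0, 0, 0], [-0.04, -0.03, 0, 0, 0, 0], [-0.04, -0.03, 0, 0, 0, 0], [-0.04, -0.03, 0, 0, 0, 0]], fingers=0.48)

```text
time_s: 19.35
ee_pos: [0.5095, -0.1941, 0.2228]
eef_rot: [1.733, 2.619, -0.0]
force: [0.8, -0.1, -0.6]
grip_width: 0.0443
finger_force: 0.0
```

Run:
```python
from h import *
info()
c=cap('top'); A=c['img'][:,:,::-1]; b=cap('side'); B=b['img'][:,:,::-1]
o=np.zeros((600,800,3),np.uint8); o[:480,:440]=cv2.resize(A[160:280,205:315],None,fx=4,fy=4,interpolation=cv2.INTER_CUBIC)
o[:400,440:]=cv2.resize(B[150:250,235:325],(360,400),interpolation=cv2.INTER_CUBIC)
cv2.imwrite('pics/t3.png',o)
```

```text
t 19.35 p [ 0.5095 -0.1941  0.2228] yt deg 23.02 tilt 0.05 F [ 0.81 -0.14 -0.57] w 0.0443 j [-0.49  0.3   1.65 -0.    1.19 -0.89]
```

View pics/t3.png

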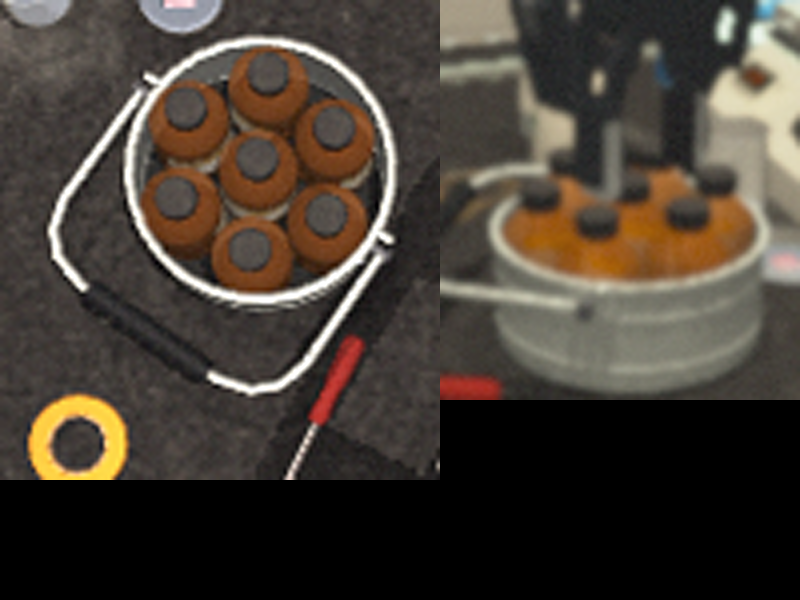

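All seven stand upright, one in the middle (260,158) and six round it; nothing else moved. Next is the handle: turn the jaws so they close radially across the grip.

Request:
jog_arm(commands=[[0, 0, 0, 0, 0, 0.15], [0, 0, 0, 0, 0, 0.15], [0, 0, 0, 0, 0, 0.15], [0, 0, 0, 0, 0, 0.15], [0, 0, 0, 0, 0, 0.15], [0, 0, 0, 0, 0, 0.15], [0, 0, 0, 0, 0, 0.118], [0, 0, 0, 0, 0, 0]], fingers=0.6)

```text
time_s: 20.25
ee_pos: [0.5101, -0.1919, 0.2223]
eef_rot: [-2.791, -1.441, 0.0]
force: [1.0, -0.4, 0.1]
grip_width: 0.0342
finger_force: 0.0
```

Run:
```python
from h import *
info(); print(delta((.488,.1185,.2)))
```

```text
t 20.25 p [ 0.5101 -0.1919  0.2223] yt deg -35.38 tilt 0.02 F [ 1.   -0.41  0.06] w 0.0342 j [-0.49  0.3   1.65 -0.    1.19  0.13]
[ 0.2403 -0.1978  0.0223]
```

Request:
jog_arm(commands=[[0.015, -0.012, 0, 0, 0, 0], [0.028, -0.023, 0, 0, 0, 0], [0.035, -0.029, 0, 0, 0, 0], [0.035, -0.029, 0.002, 0, 0, 0], [0.035, -0.029, 0.002, 0, 0, 0], [0.035, -0.029, 0.004, 0, 0, 0], [0.03, -0.025, 0.004, 0, 0, 0], [0.018, -0.014, 0.005, 0, 0, 0], [0.009, -0.008, 0.005, 0, 0, 0], [0, 0, 0, 0, 0, 0], [0, 0, 0, 0, 0, 0]])

```text
time_s: 21.35
ee_pos: [0.4876, 0.1172, 0.2001]
eef_rot: [2.79, 1.444, -0.001]
force: [0.2, -0.6, 0.8]
grip_width: 0.0341
finger_force: 0.0
```

Run:
```python
from h import *
info(); print(delta((.488,.1185,.056)))
```

```text
t 21.35 p [0.4876 0.1172 0.2001] yt deg -35.27 tilt 0.05 F [ 0.22 -0.59  0.77] w 0.0341 j [ 0.1   0.26  1.77 -0.    1.11  0.71]
[ 0.0014 -0.0004  0.1441]
```

Request:
jog_arm(commands=[[0.001, 0, 0.02, 0, 0, 0], [0, 0, 0.035, 0, 0, 0], [0, 0, 0.03, 0, 0, 0], [0, 0, 0.02, 0, 0, 0], [0, 0, 0.01, 0, 0, 0], [0, 0, 0.004, 0, 0, 0], [0, 0, 0.004, 0, 0, 0]])

```text
time_s: 22.05
ee_pos: [0.4891, 0.118, 0.0776]
eef_rot: [2.791, 1.441, 0.002]
force: [0.9, -0.1, 0.4]
grip_width: 0.0343
finger_force: 0.0
```

Request:
jog_arm(commands=[[0, 0, 0.006, 0, 0, 0], [0, 0, 0.006, 0, 0, 0], [0, 0, 0.006, 0, 0, 0], [0, 0, 0.003, 0, 0, 0], [0, 0, 0, 0, 0, 0]])

```text
time_s: 22.55
ee_pos: [0.4877, 0.1186, 0.0557]
eef_rot: [-2.791, -1.442, 0.001]
force: [0.1, 0.3, -0.4]
grip_width: 0.0343
finger_force: 0.0
```

Request:
jog_arm(commands=[[0, 0, 0, 0, 0, 0], [0, 0, 0, 0, 0, 0], [0, 0, 0, 0, 0, 0], [0, 0, 0, 0, 0, 0], [0, 0, 0, 0, 0, 0]], fingers=1, force=25)

```text
time_s: 23.05
ee_pos: [0.4894, 0.1179, 0.0564]
eef_rot: [2.789, 1.442, 0.002]
force: [2.0, -5.1, -1.5]
grip_width: 0.0159
finger_force: 25.6
```

Run:
```python
from h import *
info()
```

```text
t 23.05 p [0.4894 0.1179 0.0564] yt deg -35.32 tilt 0.15 F [ 2.   -5.05 -1.52] w 0.0159 j [ 0.1   0.47  1.9  -0.    0.77  0.72]
```

Request:
jog_arm(commands=[[0, 0.001, -0.0167, 0, 0, 0], [0, 0.0033, -0.0164, 0, 0, 0], [0, 0.0053, -0.0159, 0, 0, 0], [0, 0.0074, -0.015, 0, 0, 0], [0, 0, 0, 0, 0, 0]])

```text
time_s: 23.55
ee_pos: [0.5022, 0.1088, 0.1215]
eef_rot: [-2.791, -1.441, -0.001]
force: [-2.8, 2.5, 1.8]
grip_width: 0.0159
finger_force: 25.1
```

Request:
jog_arm(commands=[[0, 0.0094, -0.0139, 0, 0, 0], [0, 0.011, -0.0126, 0, 0, 0], [0, 0.0126, -0.011, 0, 0, 0], [0, 0.0139, -0.0094, 0, 0, 0], [0, 0, 0, 0, 0, 0]])

```text
time_s: 24.05
ee_pos: [0.5372, 0.0839, 0.1688]
eef_rot: [-2.786, -1.438, 0.005]
force: [-14.8, 8.9, 27.8]
grip_width: 0.016
finger_force: 27.6
```

Run:
```python
from h import *
info(); s=r.state(); C=np.array([.592,.0446]); d=s['ee_pos'][:2]-C
print(d@[-.816,.578], d@[.578,.816], s['ee_pos'][2]+.0076-.064,s['wrist_torque'])
```

```text
t 24.05 p [0.5372 0.0839 0.1688] yt deg -35.41 tilt 0.41 F [-14.82   8.88  27.81] w 0.016 j [0.02 0.36 1.71 0.   1.08 0.64]
0.06744660520610114 0.0003498399253889557 0.1123889407501115 [ 1.579   2.6173 -0.0217]
```

The grip seems to have slipped about 5 mm in the pads (32 N radial compression). I'll open to relieve it and regrip more firmly.

Request:
jog_arm(commands=[[0, 0, 0, 0, 0, 0], [0, -0.004, 0, 0, 0, 0], [0, 0, 0.002, 0, 0, 0], [0, 0, 0, 0, 0, 0]], fingers=0.6)

```text
time_s: 24.45
ee_pos: [0.5366, 0.084, 0.1643]
eef_rot: [-2.791, -1.442, 0.001]
force: [-0.6, 0.6, -0.3]
grip_width: 0.0342
finger_force: 0.0
```

Run:
```python
from h import *
info()
b=cap('side'); B=b['img'][:,:,::-1]
c=cap('top'); A=c['img'][:,:,::-1]
o=np.zeros((520,800,3),np.uint8); o[:360,:360]=cv2.resize(A[170:260,205:295],(360,360),interpolation=cv2.INTER_CUBIC)
o[:,360:]=cv2.resize(B[115:245,215:325],(440,520),interpolation=cv2.INTER_CUBIC)
cv2.imwrite('pics/h1.png',o)
```

```text
t 24.45 p [0.5366 0.084  0.1643] yt deg -35.34 tilt 0.05 F [-0.59  0.57 -0.3 ] w 0.0342 j [ 0.03  0.36  1.72 -0.    1.06  0.65]
```

View pics/h1.png

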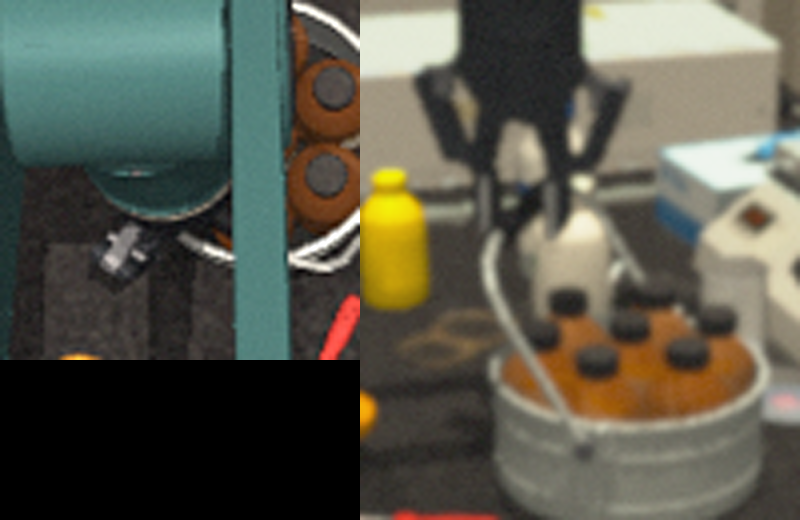

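The view shows the handle at about 57°, its grip between the pads, with all the bottles upright. From here the outer finger can push it, no gripping needed.

Request:
jog_arm(commands=[[0, 0.01, -0.006, 0, 0, 0], [0, 0.011, -0.005, 0, 0, 0], [0, 0.011, -0.004, 0, 0, 0], [0, 0.011, -0.003, 0, 0, 0], [0, 0.01, -0.001, 0, 0, 0], [0, 0.008, 0, 0, 0, 0], [0, 0.006, 0, 0, 0, 0], [0, 0, 0, 0, 0, 0]])

```text
time_s: 25.35
ee_pos: [0.5926, 0.0444, 0.1837]
eef_rot: [2.791, 1.441, 0.0]
force: [0.0, 0.1, -0.2]
grip_width: 0.0341
finger_force: 0.0
```

Request:
jog_arm(commands=[[0, 0.003, 0, 0, 0, 0], [0, 0.003, 0, 0, 0, 0], [0, 0, 0, 0, 0, 0]])

```text
time_s: 25.65
ee_pos: [0.5966, 0.0416, 0.1839]
eef_rot: [2.791, 1.442, -0.0]
force: [0.1, 0.5, 0.2]
grip_width: 0.0341
finger_force: 0.0
```

Request:
jog_arm(commands=[[0, 0.002, 0, 0, 0, 0], [0, 0.002, 0, 0, 0, 0], [0, 0, 0, 0, 0, 0]])

```text
time_s: 25.95
ee_pos: [0.6, 0.0393, 0.1841]
eef_rot: [2.791, 1.442, 0.0]
force: [-0.3, 0.7, 0.8]
grip_width: 0.0343
finger_force: 0.2
```

Request:
jog_arm(commands=[[0, 0.002, 0, 0, 0, 0], [0, 0, 0, 0, 0, 0], [0, 0, 0, 0, 0, 0]])

```text
time_s: 26.25
ee_pos: [0.6009, 0.0386, 0.1839]
eef_rot: [-2.79, -1.442, 0.001]
force: [-3.3, 2.8, 2.1]
grip_width: 0.0345
finger_force: 2.1
```

Request:
jog_arm(commands=[[0, 0.002, 0, 0, 0, 0], [0, 0, 0, 0, 0, 0], [0, 0, 0, 0, 0, 0]])

```text
time_s: 26.55
ee_pos: [0.601, 0.0385, 0.1838]
eef_rot: [-2.788, -1.44, 0.004]
force: [-7.6, 6.3, 5.5]
grip_width: 0.0343
finger_force: 4.6
```

Run:
```python
from h import *
info()
```

```text
t 26.55 p [0.601  0.0385 0.1838] yt deg -35.35 tilt 0.26 F [-7.57  6.28  5.5 ] w 0.0343 j [-0.05  0.42  1.57  0.    1.16  0.56]
```

The handle is against its stop: 10 N with no motion, at the predicted place. Backing off to centre, then rising clear.

Request:
jog_arm(commands=[[0, -0.006, 0, 0, 0, 0], [0, -0.005, 0, 0, 0, 0], [0, 0, 0, 0, 0, 0], [0, 0, -0.01, 0, 0, 0], [0, 0, -0.02, 0, 0, 0], [0, 0, -0.03, 0, 0, 0], [0, 0, -0.03, 0, 0, 0], [0, 0, -0.02, 0, 0, 0], [0, 0, 0, 0, 0, 0], [0, 0, 0, 0, 0, 0]])

```text
time_s: 27.55
ee_pos: [0.5945, 0.0432, 0.2946]
eef_rot: [2.79, 1.441, 0.002]
force: [0.6, -0.2, 0.4]
grip_width: 0.0342
finger_force: 0.0
```

Run:
```python
from h import *
info()
b=cap('side'); B=b['img'].astype(int)
# expected grip centre upright vs. dark pixels there
ps=[proj(b,(.592+.578*k,.0446+.816*k,.192)) for k in (-.03,0,.03)]
for p in ps: print(p.round(1),B[int(p[1])-1:int(p[1])+3,int(p[0])-3:int(p[0])+4].mean((0,1)).round())
q=ps[1]; print(B[int(q[1])-12:int(q[1])+13,int(q[0]),:].sum(1)//3)
```

```text
t 27.55 p [0.5945 0.0432 0.2946] yt deg -35.36 tilt 0.09 F [ 0.57 -0.18  0.41] w 0.0342 j [-0.04  0.31  1.45 -0.    1.39  0.57]
[278.3 165.9] [68. 67. 61.]
[281.7 162. ] [49. 48. 45.]
[284.9 158.4] [53. 52. 48.]
[145 148 145 141 141 148 144 117  75  54  48  45  40  45  39  40  34  32
  37  42  45  57  60  63  59]
```

The black grip shows dark exactly where the upright pose projects (pixel (282,162)), and the hand is clear with no force. Handing in.

```bash
python3 -c "
from plant import r; print(r.sign_off())"
```

```text
the job is handed in; nothing more can be done
None
```

I handed the job in at about 27.6 s on the robot's clock, but got no verdict back: all seven bottles stand upright in the can, and its handle is up against its stop with the gripper clear.

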